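# Book a carton into the store on the tally unit

## Task

Book the tall narrow carton into the store: stand it upright in the empty bay of the crate and let go of it, then on the tally unit press the round key fully down, then the long bar key, one at a time, and last swing the advance lever all the way to its stop and let it spring back home. Do not press the square key, do not tip the carton over, and leave everything else where it stands.

Things in the scene. Friction and masses are not known exactly. Their poses are not given: they have to be found in the camera images.
- carton: tall narrow cardboard carton, 110 (its x) x 50 (its y) x 100 mm high, 0.18 to 0.35 kg, standing on the bench; origin at the centre of its underside, z up
- crate: open blue plastic crate fixed to the bench, 180 (x) x 220 (y) x 50 mm high, walls and floor 5 mm, with one 5 mm divider along x at y = 0 that makes two bays, each 170 (x) x 102 mm (y) inside; origin at the centre of its underside
- pad: cork liner 150 (x) x 85 (y) x 3 mm on the floor of the crate's empty bay, in the middle of that bay, x along the crate's x; it may be either bay; origin at the centre of its underside, so the carton's underside comes to rest 3 mm above it
- binder_box: black box 120 x 60 x 85 mm high that already stands in the crate's other bay; bystander; origin at the centre of its underside
- unit: tally unit fixed to the bench: dark base plate 200 (x) x 190 (y) x 12 mm, three key pods in a row along its front (-x) part, and behind them a grey case (x from -5 to 95 mm, y +-90 mm, top 45 mm above the bench) with the lever on top; origin at the centre of the underside of the plate
- lever_hinge (a point): point on the lever's upright pivot axis, 57 mm above the bench
- lever_knob (a point): centre of the upright black knob at the lever's end, 90 mm from the pivot axis and 77 mm above the bench; the knob is 20 mm in diameter and 35 mm high (59 to 94 mm above the bench); the flat steel arm (14 mm wide) below it is 53 to 61 mm above the bench. At rest the lever points 120 degrees anticlockwise of the unit's x axis, at its stop 51 degrees.
- lever (a joint): angle of the advance lever: 0 at rest (home), 1.2 rad at its stop; it turns clockwise seen from above, about 3 N at the knob to start and 5 N at the stop, and springs home when let go
- round_key_top (a point): centre of the top of the round key cap, 36 mm in diameter; 52 mm above the bench when up and 14 mm above its black pod (66 (x) x 54 (y) mm); the pods stand 58 mm apart in a row along the unit's y, in any order
- round_key (a joint): travel of this key: 0 up, 0.008 m fully down, about 4 N, springs back up
- bar_key_top (a point): centre of the top of the long narrow key cap, 50 (unit's x) x 16 mm; 52 mm above the bench when up and 14 mm above its black pod (66 (x) x 54 (y) mm); the pods stand 58 mm apart in a row along the unit's y, in any order
- bar_key (a joint): travel of this key: 0 up, 0.008 m fully down, about 4 N, springs back up
- square_key_top (a point): centre of the top of the square key cap, 34 x 34 mm; not to be pressed; 52 mm above the bench when up and 14 mm above its black pod (66 (x) x 54 (y) mm); the pods stand 58 mm apart in a row along the unit's y, in any order
- square_key (a joint): travel of this key: 0 up, 0.008 m fully down, about 4 N, springs back up
- flat_carton: low square carton 90 x 90 x 60 mm high; bystander, to be left alone; origin at the centre of its underside
- jar: glass jar, 56 mm in diameter, 90 mm high, behind the tally unit; bystander, to be left alone; origin at the centre of its underside
- can: metal can, 60 mm in diameter, 110 mm high, behind the crate; bystander, to be left alone; origin at the centre of its underside
- bottle: green bottle, 66 mm in diameter, 190 mm high; bystander, to be left alone; origin at the centre of its underside
- tape_roll: roll of packing tape, 96 mm in diameter, 48 mm high, lying flat; bystander, to be left alone; origin at the centre of its underside
- hammer: hammer lying on the bench; bystander, to be left alone; origin at its middle
- mug: white mug, 80 mm in diameter, 90 mm high; bystander, to be left alone; origin at the centre of its underside

How it is judged (in metres and radians):
On the way, in this order (a step that is already met when the one before it is completed fails the run):
1. the carton stands upright in the crate's empty bay, let go and at rest (x of carton in the frame of pad between -0.035 and 0.035 m and y of carton in the frame of pad between -0.03 and 0.03 m and z of carton in the frame of pad between -0.004 and 0.01 m and angle between carton's own z axis and vertical below 0.1 rad and linear speed of carton below 0.03 m/s and contact force between the fingers and carton below 0.2 N), for 0.2 s.
2. the round key is pressed down (value of joint round_key above 0.0055 m), for 0.03 s.
3. then the bar key is pressed down, the round key up again (value of joint bar_key above 0.0055 m and value of joint round_key below 0.003 m), for 0.03 s.
4. the lever is swung to its stop (value of joint lever above 1.14 rad), for 0.03 s.
5. the lever has been let go and has sprung home (value of joint lever below 0.08 rad and contact force between each of the arm, the fingers and unit below 0.2 N), for 0.2 s.
At the end, for the whole second after the job is handed in: the carton stands upright (within 0.1 rad), at rest and untouched on the floor of the empty bay, its middle within 35 mm (crate's x) and 30 mm (y) of the bay's middle; lever home (below 0.08 rad) and all keys up, nothing touching the unit; every bystander within 40 mm of where it started (all of step 1 and all of step 5 and value of joint each of round_key, bar_key, square_key below 0.002 m and distance of each of flat_carton, jar, can, bottle, tape_roll, hammer, mug, binder_box from where it was at the start of the episode below 0.04 m).
It fails at once if the square key is pressed (value of joint square_key above 0.004 m).
It fails at once if two keys are pressed at once (value of joint each of round_key, bar_key above 0.004 m).
It fails at once if the carton is tipped over (angle between carton's own z axis and vertical above 0.7 rad).
It fails at once if a bystander is moved more than 40 mm (distance of any of flat_carton, jar, can, bottle, tape_roll, hammer, mug, binder_box from where it was at the start of the episode above 0.04 m).
It also fails if it takes over 64 s, if anything falls off the work surface, if the arm or the gripper's body presses on something with over 40 N, if the wrist force passes 120 N, or if a joint passes its speed limit or range.

## Robot

A 6-joint arm with a two-finger parallel gripper is mounted at the origin on the work surface. World frame = base frame: x ahead of the robot, y to its left, z up, the work surface at z = 0. Lengths are in m, angles in degrees, forces in N, time in s.
With the tool pointing down it reaches from about 0.35 to 0.875 m from the base axis. Payload 4.2 kg.
Tool frame: the origin (TCP) lies between the finger pads; the fingertips stand 11 mm ahead of it and the grasp point (between the pads) lies 8 mm behind it; z points along the fingers, y is the direction in which the jaws open and shut (so a half turn about z gives the same grasp; the last joint's range is limited). The gripper opens to 87 mm and grips with 3 to 60 N. Pads are 19 mm wide; open, the fingers measure 117 mm over their backs; the gripper's body (75 mm by 190 mm) begins 51 mm behind the grasp point.
Start: joints at [-50.214, 22.042, 0.453, 0, -68.411, -14.817], TCP at [0.264, -0.567, 0.2] pointing down, gripper open.
Joint ranges: [-179.83, 179.83], [-69.29, 118.12], [-61.27, 80.66], [-181.25, 117.63], [-171.15, -9.14], [-177.46, 177.46]. Speed limits (degrees/s): [159.86, 159.86, 180, 180, 180, 180].

## Interface

Orientations are given as a 3x3 rotation matrix whose columns are the frame's x, y, z axes.
In Python, from station import sense, capture, get_calibration, finish_job, search_frame, cut_out gives the robot as it stands.
- The arm moves only by the tool arm_command, never from a script. Its argument "rows" is a list of rows, each an object with "fingers": the opening in per cent of the stroke, from 0 (shut) to 100 (fully open); "travel": the shift along the tool's x, y, z in cm, a list of three; "roll": the turn about the tool's z in degrees. A call has 1 to 10 rows; each row is the pose to reach, as a shift and turn from the pose commanded when the call began, along the tool's axes at that moment; what a row does not reach only later rows make up. A row lasts 1/10 s, in which the tool goes at most 50 mm and 8.59 degrees, less where a joint would pass 70% of its speed; a pose out of reach is approached as far as the arm can. A call with a gripper value outside its range is refused whole. The fingers move at their own pace and stop on an object; the grip force is fixed at half the most. Time passes only in rows, so rows that repeat a pose let the fingers close. It gives the time, the measured TCP pose, the force and the opening at its end, in the units of the state.
- sense(): the state, without advancing time (a new reading comes with each control period).
- capture(name): name is "side" or "top"; returns (picture, depth): 480x640x3 uint8, red, green, blue; 480x640 float32, m along the optical axis (not along the pixel's ray), 0 where there is no reading.
- get_calibration(name): a dict with "fov_y" (degrees; the focal length in pixels is half the picture's height over the tangent of half this angle, whatever the lens; pixels are square), "cx", "cy" (the principal point, pixels), "distortion" ([k1, k2, p1, p2, k3] as OpenCV has them; the pictures are not rectified), "origin" and "attitude" of the camera in the world. Camera axes: x right, y down, z forward; pixel columns grow to the right and rows downward; lengths in m; the calibration is good to about 2 mm. A picture is of the moment at which its call begins. get_calibration takes no time and is no camera call.
- finish_job(): hands the job in, once; it reports no verdict.
Trained networks look in the newest picture that a camera, given by its name, has taken for a name from the list of things; names that differ only in an ending like _2 or _b are one class to them, and where a whole thing is asked for, a point or a joint stands for the part that bears it (a point fixed in the world has none). Each returns a list of dicts, best first, with "p" (0 to 1); they miss things now and then, are a little off and sometimes report something else, mostly with a low value. They report only what shows in the picture. A call takes as long as a camera call.
- search_frame(camera, label): "position" ([x, y, z] in m, in world coordinates, good to about 4 mm: the middle of the surface that is visible of it).
- cut_out(camera, label): "mask" (480x640 bool, what is visible of it).
The state is a dict: "time_s": time; "joints": joint angles; "joint_velocities": joint speeds; "effort": joint torques, N m; "tcp_pos": TCP position; "ee_rot": TCP orientation; "wrist_force": force on the tool from outside, world axes, zero at the start; "moment": the same for the moment, N m; "gripper_width": opening from 0.0 (shut) to 1.0 (fully open).
Only numpy, scipy, OpenCV 4.12 (cv2) and the standard library are available. Lean on these libraries where they do the work, as an engineer would, in place of code of your own. Each camera call takes 0.05 s, during which the arm holds its last target. There are 200 camera calls.

## Working session

There is one attempt and no reset: what is moved stays moved. The work goes in short steps, Python scripts to look and compute and a tool call to move; the robot and the scene stay as the last step left them, time stands still between calls to the robot, and variables do not carry over. Pictures are saved under pics/ and viewed, about 8 in all and at most 12, crops included, and the job is handed in when it is done.

Besides the shell and the picture viewer there is one more tool, called after "Call:" as name(argument=value, ...) on one line, values as JSON. arm_command: Moves the arm, as the interface text tells. Its arguments: {"type":"object","properties":{"rows":{"type":"array","items":{"type":"object","properties":{"fingers":{"type":"number"},"travel":{"type":"array","items":{"type":"number"}},"roll":{"type":"number"}}}}},"required":["rows"]}

```bash
mkdir -p pics; cat > h.py <<'E'
import numpy as np, cv2
from station import *
def cloud(cam, depth):
    c=get_calibration(cam); f=240/np.tan(np.radians(c["fov_y"])/2)
    K=np.array([[f,0,c["cx"]],[0,f,c["cy"]],[0,0,1]])
    v,u=np.mgrid[0:480,0:640]
    p=cv2.undistortPoints(np.stack([u,v],-1).reshape(-1,1,2).astype(float),K,np.array(c["distortion"])).reshape(480,640,2)
    P=np.dstack([p*depth[...,None],depth])
    W=P@np.array(c["attitude"]).T+np.array(c["origin"])
    W[depth<=0]=np.nan
    return W
E
python3 - <<'E'
from h import *
for cam in("top","side"):
    im,d=capture(cam); cv2.imwrite(f"pics/{cam}0.png",im[...,::-1]); np.save(f"{cam}0.npy",d)
    c=get_calibration(cam); print(cam,np.round(c["origin"],3),c["fov_y"])
    for l in ["carton","crate","pad","binder_box","unit","lever_hinge","lever_knob","round_key_top","bar_key_top","square_key_top","flat_carton","jar","can","bottle","tape_roll","hammer","mug"]:
        print(l,[(round(r["p"],2),np.round(r["position"],3).tolist()) for r in search_frame(cam,l)[:2]])
print(sense())
E
```

```text
top [0.316 0.012 1.557] 47.76603017002037
carton [(0.91, [0.456, -0.002, 0.099]), (0.27, [0.498, 0.296, 0.092])]
crate [(0.69, [0.513, 0.258, 0.01]), (0.31, [0.522, 0.193, 0.009])]
pad [(0.84, [0.522, 0.194, 0.009]), (0.58, [0.514, 0.256, 0.01])]
binder_box [(0.71, [0.504, 0.293, 0.09])]
unit [(0.8, [0.508, -0.249, 0.044])]
lever_hinge [(0.97, [0.509, -0.254, 0.051]), (0.71, [0.422, -0.265, 0.052])]
lever_knob [(0.64, [0.429, -0.322, 0.049]), (0.61, [0.499, -0.226, 0.061])]
round_key_top [(0.55, [0.417, -0.208, 0.049])]
bar_key_top [(0.56, [0.424, -0.265, 0.053]), (0.24, [0.511, 0.26, 0.009])]
square_key_top [(0.64, [0.431, -0.326, 0.056])]
flat_carton [(0.82, [0.628, 0.027, 0.06])]
jar [(0.68, [0.636, -0.185, 0.088]), (0.15, [0.472, -0.526, 0.041])]
can [(0.93, [0.65, 0.202, 0.112])]
bottle [(0.56, [0.756, 0.065, 0.122])]
tape_roll [(0.7, [0.787, -0.083, 0.044])]
hammer [(0.87, [0.416, 0.503, 0.027])]
mug [(0.6, [0.473, -0.526, 0.042])]
side [0.121 0.795 1.255] 46.284744339141824
carton [(0.58, [0.45, 0.016, 0.099])]
crate [(0.57, [0.505, 0.248, 0.024])]
pad [(0.85, [0.524, 0.185, 0
[... 835 characters left out ...]
0e-07,
       -6.84105104e+01, -1.48165473e+01]), 'joint_velocities': array([-0.02384501,  0.07901333, -0.01189232,  0.00277387,  0.01648149,
        0.05085141]), 'effort': array([-1.06701485e-03, -3.90454066e+01,  1.87620485e+01,  4.22413185e+00,
        1.57413277e-02, -3.74143895e-05]), 'tcp_pos': array([ 0.26382367, -0.56654585,  0.19963845]), 'ee_rot': array([[-9.06541705e-01, -4.22116259e-01, -1.73745633e-05],
       [-4.22116259e-01,  9.06541705e-01,  2.08570045e-05],
       [ 6.94668550e-06,  2.62418301e-05, -1.00000000e+00]]), 'wrist_force': array([-0.19999195, -0.39176972, -0.87326967]), 'moment': array([ 0.00116284, -0.02202913,  0.00809821]), 'gripper_width': 1.0025560006371244}
```

View pics/top0.png

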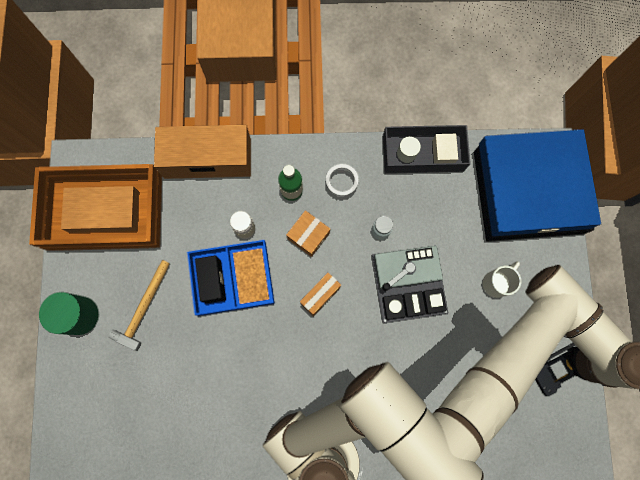

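```bash
cat > m.py <<'E'
from h import *
W=cloud("top",np.load("top0.npy"))
x,y,z=W[...,0],W[...,1],W[...,2]
def rect(name,cx,cy,r,z0,z1):
    m=(abs(x-cx)<r)&(abs(y-cy)<r)&(z>z0)&(z<z1)
    lab,n=cv2.connectedComponents(m.astype(np.uint8))[1],0
    k=np.argmax(np.bincount(lab[m])); mm=m&(lab==k)
    p=W[mm][:,:2].astype(np.float32)
    (c,s,a)=cv2.minAreaRect(p*1000)
    print(name,len(p),"c",np.round(c,1),"size",np.round(s,1),"ang",round(a,2),"mean",np.round(W[mm].mean(0),4))
rect("carton",.456,-.002,.09,.09,.112)
rect("binder",.504,.293,.1,.078,.095)
rect("flat",.628,.027,.08,.05,.07)
rect("crate rim",.51,.25,.17,.040,.062)
rect("pad",.522,.19,.1,.003,.02)
rect("case",.508,-.25,.12,.039,.050)
rect("round",.419,-.207,.027,.047,.06)
rect("bar",.425,-.264,.027,.047,.06)
rect("square",.431,-.325,.027,.047,.06)
rect("knob",.5,-.25,.15,.084,.1)
rect("arm",.5,-.25,.12,.0565,.075)
E
python3 m.py; python3 - <<'E'
import cv2
for c,(a,b,e,f) in {"top":(0,0,0,0)}.items(): pass
E
```

```text
carton 764 c [453.8  -5.6] size [ 50.3 110.7] ang 44.6 mean [ 0.4532 -0.0053  0.1009]
binder 918 c [503.2 299.8] size [121.2  62. ] ang 8.1 mean [0.5029 0.2988 0.0896]
flat 1013 c [631.4  24.1] size [90.6 91.3] ang 51.58 mean [0.6306 0.0239 0.0605]
crate rim 724 c [510.6 245.3] size [181.6 219.4] ang 7.74 mean [0.5101 0.2473 0.049 ]
pad 1874 c [519.6 195.1] size [167.9 100.7] ang 7.49 mean [0.5194 0.1953 0.0089]
case 1644 c [ 526.4 -257.3] size [100.9 180.6] ang 6.46 mean [ 0.5263 -0.2578  0.0454]
round 125 c [ 416.4 -211.8] size [34.2 32.4] ang 20.12 mean [ 0.4163 -0.2117  0.0524]
bar 103 c [ 422.1 -269.6] size [47.5 17.7] ang 4.83 mean [ 0.4222 -0.269   0.0523]
square 147 c [ 428.7 -327.5] size [34.3 35.8] ang 6.75 mean [ 0.4287 -0.3266  0.0525]
knob 181 c [ 632.9 -187.4] size [48.6 33.8] ang 89.84 mean [ 0.6349 -0.1873  0.0909]
arm 181 c [ 500.5 -234.9] size [29.2 90.1] ang 44.2 mean [ 0.5062 -0.2371  0.0625]
```

```bash
python3 - <<'E'
from h import *
im=cv2.imread("pics/top0.png"); cv2.imwrite("pics/crop1.png",cv2.resize(im[235:335,360:460],(600,600),interpolation=cv2.INTER_CUBIC))
W=cloud("top",np.load("top0.npy"))
for v in range(260,300,1):
    print(v,[f"{1000*W[v,u,2]:.0f}" for u in range(378,420)])
for q in [(268,410),(288,388),(286,389)]: print(q,np.round(W[q],4))
for n in("lever_knob","lever_hinge","lever"):
    for r in cut_out("top",n)[:2]:
        m=r["mask"]; vv,uu=np.where(m); print(n,r["p"],m.sum(),uu.min(),uu.max(),vv.min(),vv.max(),np.nanmean(W[m],0),np.nanmax(W[m][:,2]))
E
```

```text
260 ['49', '51', '48', '41', '47', '50', '47', '44', '48', '40', '51', '51', '41', '50', '52', '44', '46', '44', '40', '42', '48', '45', '45', '54', '46', '49', '54', '47', '48', '50', '44', '50', '48', '48', '49', '52', '53', '51', '47', '46', '41', '45']
261 ['44', '38', '43', '40', '44', '40', '43', '43', '48', '43', '48', '44', '45', '40', '46', '46', '43', '47', '49', '51', '40', '50', '49', '48', '44', '42', '46', '50', '42', '48', '49', '47', '44', '49', '43', '42', '45', '41', '45', '40', '54', '51']
262 ['47', '48', '46', '47', '47', '47', '42', '48', '46', '43', '42', '40', '44', '43', '44', '43', '50', '48', '42', '50', '39', '47', '41', '53', '47', '40', '45', '44', '48', '59', '51', '58', '52', '56', '47', '44', '45', '41', '43', '44', '49', '50']
263 ['52', '50', '48', '46', '45', '46', '49', '48', '41', '40', '39', '42', '49', '46', '46', '43', '44', '42', '43', '41', '46', '48', '39', '51', '47', '46', '52', '55', '54', '49', '63', '66', '59', '68', '49', '54', '49', '43', '43', '47', '47', '50']
264 ['47', '44', '45', '46', '49', '43', '51', '47', '47', '46', '44', '
[... 8811 characters left out ...]
', '45', '54', '47', '49', '57', '48', '48', '44', '39']
299 ['7', '14', '12', '10', '21', '36', '40', '36', '31', '41', '33', '45', '44', '42', '37', '45', '37', '38', '41', '35', '42', '41', '36', '45', '39', '21', '38', '35', '33', '40', '38', '43', '40', '42', '55', '59', '50', '53', '51', '49', '34', 'nan']
(268, 410) [ 0.5195 -0.2583  0.0654]
(288, 388) [ 0.4626 -0.1901  0.0944]
(286, 389) [ 0.4681 -0.1932  0.0934]
lever_knob 0.63 214 382 414 263 290 [ 0.49736843 -0.22554743  0.06893556] 0.1026529922440349
lever_hinge 0.91 3126 371 445 246 322 [ 0.50562536 -0.25220229  0.03875281] 0.1026529922440349
lever 0.71 222 382 413 264 290 [ 0.49446332 -0.22040921  0.06785137] 0.1026529922440349
```

View pics/crop1.png

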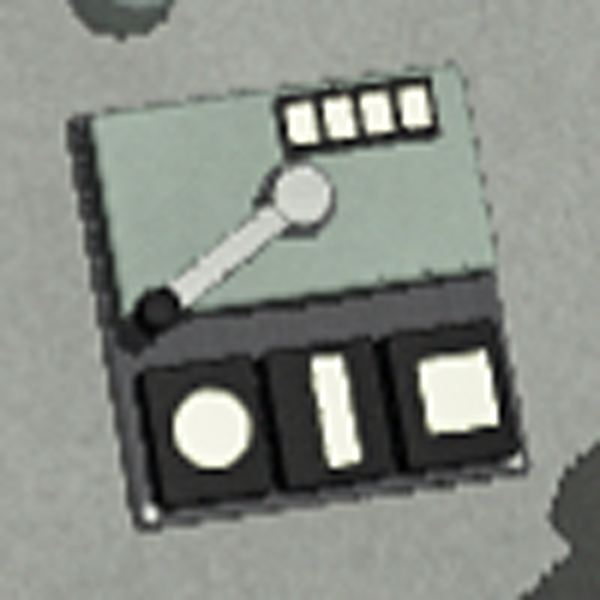

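The crop shows the round key on the left (crop 212,428), the bar in the middle (335,410) and the square key on the right (458,392). The knob is at lower left (155,308) and the hinge disc at (302,193). The measured sizes match the given ones.

```bash
cat > g.py <<'E'
# python3 g.py x y z jawdeg [x y z jawdeg ...] -> travel (cm, tool axes) and roll
import sys; from h import *
s=sense(); R=s["ee_rot"]; p=s["tcp_pos"]; j=np.degrees(np.arctan2(R[1,1],R[0,1]))
print("t",round(s["time_s"],2),"tcp",np.round(p,4),"jaw",round(j,1),"F",np.round(s["wrist_force"],1),"w",round(s["gripper_width"],3),"j6",round(s["joints"][5]),"tilt",np.round(R[:2,2],3))
a=np.array(sys.argv[1:],float).reshape(-1,4)
for r in a:
    d=(j-r[3]+90)%180-90
    print(r,"travel",np.round(100*R.T@(r[:3]-p),2),"roll",round(d,1))
E
python3 g.py .454 -.0055 .2 44.6 .454 -.0055 .068 44.6
```

```text
t 1.95 tcp [ 0.2639 -0.5666  0.1996] jaw 115.0 F [ 0.2 -0.2 -0.3] w 1.003 j6 -15 tilt [-0.  0.]
[ 4.54e-01 -5.50e-03  2.00e-01  4.46e+01] travel [-4.092e+01  4.284e+01 -4.000e-02] roll 70.4
[ 4.54e-01 -5.50e-03  6.80e-02  4.46e+01] travel [-40.92  42.84  13.16] roll 70.4
```

Call:
arm_command(rows=[{"fingers":100,"travel":[-40.9,42.8,0],"roll":70.4},{"fingers":100,"travel":[-40.9,42.8,0],"roll":70.4},{"fingers":100,"travel":[-40.9,42.8,0],"roll":70.4},{"fingers":100,"travel":[-40.9,42.8,0],"roll":70.4},{"fingers":100,"travel":[-40.9,42.8,0],"roll":70.4},{"fingers":100,"travel":[-40.9,42.8,0],"roll":70.4},{"fingers":100,"travel":[-40.9,42.8,0],"roll":70.4},{"fingers":100,"travel":[-40.9,42.8,0],"roll":70.4},{"fingers":100,"travel":[-40.9,42.8,0],"roll":70.4},{"fingers":100,"travel":[-40.9,42.8,0],"roll":70.4}])

```text
time_s: 2.95
tcp_pos: [0.4086, -0.1436, 0.2002]
ee_rot: [[-0.699, 0.715, 0.001], [0.715, 0.699, -0.0], [-0.001, 0.001, -1.0]]
wrist_force: [0.5, 1.2, 0.2]
gripper_width: 0.998
```

```bash
python3 g.py .454 -.0055 .2 44.6 .454 -.0055 .068 44.6
```

```text
t 2.95 tcp [ 0.4086 -0.1436  0.2002] jaw 44.3 F [0.5 1.2 0.2] w 0.998 j6 -138 tilt [ 0.001 -0.   ]
[ 4.54e-01 -5.50e-03  2.00e-01  4.46e+01] travel [ 6.7  12.9   0.03] roll -0.3
[ 4.54e-01 -5.50e-03  6.80e-02  4.46e+01] travel [ 6.72 12.89 13.23] roll -0.3
```

Call:
arm_command(rows=[{"fingers":100,"travel":[6.0,11.5,0],"roll":0},{"fingers":100,"travel":[6.0,11.5,0],"roll":0},{"fingers":100,"travel":[6.0,11.5,0],"roll":0},{"fingers":100,"travel":[6.0,11.5,0],"roll":0},{"fingers":100,"travel":[6.0,11.5,0],"roll":0},{"fingers":100,"travel":[6.0,11.5,0],"roll":0},{"fingers":100,"travel":[6.0,11.5,0],"roll":0}])

```text
time_s: 3.65
tcp_pos: [0.4477, -0.0224, 0.1998]
ee_rot: [[-0.701, 0.714, -0.0], [0.714, 0.701, -0.0], [0.0, -0.0, -1.0]]
wrist_force: [-0.6, 0.4, 0.5]
gripper_width: 0.997
```

```bash
python3 g.py .454 -.0055 .2 44.6 .454 -.0055 .068 44.6
```

```text
t 3.65 tcp [ 0.4477 -0.0224  0.1998] jaw 44.5 F [-0.6  0.4  0.5] w 0.997 j6 -154 tilt [-0. -0.]
[ 4.54e-01 -5.50e-03  2.00e-01  4.46e+01] travel [ 0.77  1.63 -0.02] roll -0.1
[ 4.54e-01 -5.50e-03  6.80e-02  4.46e+01] travel [ 0.77  1.63 13.18] roll -0.1
```

Call:
arm_command(rows=[{"fingers":100,"travel":[0.8,1.6,0],"roll":0},{"fingers":100,"travel":[0.8,1.6,4],"roll":0},{"fingers":100,"travel":[0.8,1.6,8],"roll":0},{"fingers":100,"travel":[0.8,1.6,11],"roll":0},{"fingers":100,"travel":[0.8,1.6,13.2],"roll":0},{"fingers":100,"travel":[0.8,1.6,13.2],"roll":0},{"fingers":0,"travel":[0.8,1.6,13.2],"roll":0},{"fingers":0,"travel":[0.8,1.6,13.2],"roll":0},{"fingers":0,"travel":[0.8,1.6,13.2],"roll":0},{"fingers":0,"travel":[0.8,1.6,13.2],"roll":0}])

```text
time_s: 4.65
tcp_pos: [0.4545, -0.0043, 0.0688]
ee_rot: [[-0.702, 0.712, 0.002], [0.712, 0.702, 0.001], [-0.001, 0.002, -1.0]]
wrist_force: [0.1, 1.4, -0.4]
gripper_width: 0.719
```

Call:
arm_command(rows=[{"fingers":0,"travel":[0,0,0],"roll":0},{"fingers":0,"travel":[0,0,0],"roll":0},{"fingers":0,"travel":[0,0,0],"roll":0},{"fingers":0,"travel":[0,0,0],"roll":0},{"fingers":0,"travel":[0,0,0],"roll":0}])

```text
time_s: 5.15
tcp_pos: [0.4542, -0.0043, 0.0682]
ee_rot: [[-0.702, 0.712, 0.001], [0.712, 0.702, 0.0], [-0.0, 0.001, -1.0]]
wrist_force: [-1.0, 0.7, 4.0]
gripper_width: 0.568
```

```bash
python3 g.py .454 -.0055 .17 44.6 .5187 .194 .17 97.6 .5187 .194 .08 97.6
```

```text
t 5.15 tcp [ 0.4542 -0.0043  0.0682] jaw 44.6 F [-1.   0.7  4. ] w 0.568 j6 -155 tilt [0.001 0.   ]
[ 4.54e-01 -5.50e-03  1.70e-01  4.46e+01] travel [ -0.08  -0.09 -10.18] roll -0.0
[ 0.5187  0.194   0.17   97.6   ] travel [  9.59  18.52 -10.18] roll -53.0
[5.187e-01 1.940e-01 8.000e-02 9.760e+01] travel [ 9.59 18.51 -1.18] roll -53.0
```

Call:
arm_command(rows=[{"fingers":0,"travel":[0,0,-2],"roll":0},{"fingers":0,"travel":[0,0,-5],"roll":0},{"fingers":0,"travel":[0,0,-8],"roll":0},{"fingers":0,"travel":[0,0,-10],"roll":0},{"fingers":0,"travel":[1.2,2.4,-10],"roll":-7},{"fingers":0,"travel":[2.8,5.3,-10],"roll":-15},{"fingers":0,"travel":[4.4,8.5,-10],"roll":-23},{"fingers":0,"travel":[6.0,11.5,-10],"roll":-31},{"fingers":0,"travel":[7.6,14.6,-10],"roll":-39},{"fingers":0,"travel":[8.8,17.0,-10],"roll":-47}])

```text
time_s: 6.15
tcp_pos: [0.5127, 0.179, 0.1662]
ee_rot: [[-0.999, -0.033, -0.003], [-0.033, 0.999, -0.001], [0.003, -0.001, -1.0]]
wrist_force: [0.3, -0.0, -2.4]
gripper_width: 0.571
```

Call:
arm_command(rows=[{"fingers":0,"travel":[0,0,0],"roll":0},{"fingers":0,"travel":[0,0,0],"roll":0},{"fingers":0,"travel":[0,0,0],"roll":0}])

```text
time_s: 6.45
tcp_pos: [0.5122, 0.1765, 0.1669]
ee_rot: [[-1.0, -0.026, -0.002], [-0.026, 1.0, -0.001], [0.002, -0.001, -1.0]]
wrist_force: [-0.8, -0.4, -2.7]
gripper_width: 0.57
```

```bash
python3 g.py .5187 .194 .17 97.6 .5187 .194 .077 97.6; python3 - <<'E'
from h import *
im,d=capture("side"); cv2.imwrite("pics/side1.png",im[...,::-1])
E
```

```text
t 6.45 tcp [0.5122 0.1765 0.1669] jaw 91.5 F [-0.8 -0.4 -2.7] w 0.57 j6 -125 tilt [-0.002 -0.001]
[ 0.5187  0.194   0.17   97.6   ] travel [-0.69  1.73 -0.32] roll -6.1
[5.187e-01 1.940e-01 7.700e-02 9.760e+01] travel [-0.71  1.74  8.98] roll -6.1
```

View pics/side1.png

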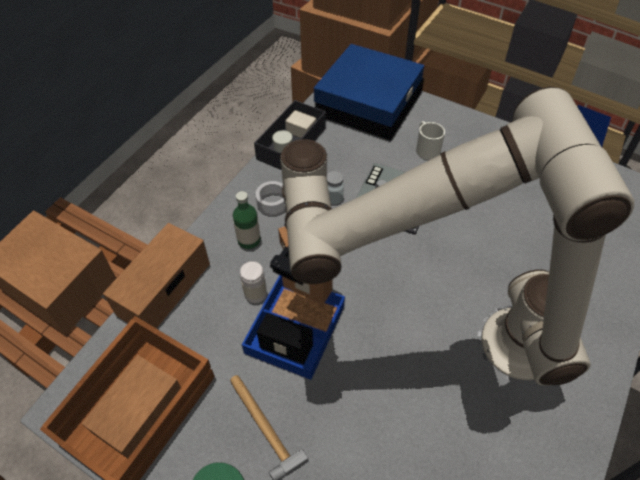

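The side view shows the carton (about 318,285) hanging upright over the bay, next to the black box. Nothing in view has been disturbed. Next I lower it.

Call:
arm_command(rows=[{"fingers":0,"travel":[-0.7,1.7,0],"roll":-6},{"fingers":0,"travel":[-0.7,1.7,0],"roll":-6},{"fingers":0,"travel":[-0.7,1.7,2],"roll":-6},{"fingers":0,"travel":[-0.7,1.7,4],"roll":-6},{"fingers":0,"travel":[-0.7,1.7,5.5],"roll":-6},{"fingers":0,"travel":[-0.7,1.7,7],"roll":-6},{"fingers":0,"travel":[-0.7,1.7,8],"roll":-6},{"fingers":0,"travel":[-0.7,1.7,8.5],"roll":-6},{"fingers":0,"travel":[-0.7,1.7,8.5],"roll":-6},{"fingers":0,"travel":[-0.7,1.7,8.5],"roll":-6}])

```text
time_s: 7.5
tcp_pos: [0.5202, 0.1948, 0.0835]
ee_rot: [[-0.991, -0.132, 0.001], [-0.132, 0.991, 0.0], [-0.001, 0.0, -1.0]]
wrist_force: [-0.0, -0.6, -3.6]
gripper_width: 0.57
```

```bash
python3 g.py .5187 .194 .076 97.6
```

```text
t 7.5 tcp [0.5202 0.1948 0.0835] jaw 97.6 F [-0.  -0.6 -3.6] w 0.57 j6 -120 tilt [0.001 0.   ]
[5.187e-01 1.940e-01 7.600e-02 9.760e+01] travel [ 0.16 -0.06  0.75] roll -0.0
```

Call:
arm_command(rows=[{"fingers":0,"travel":[0,0,0.3],"roll":0},{"fingers":0,"travel":[0,0,0.5],"roll":0},{"fingers":0,"travel":[0,0,0.7],"roll":0},{"fingers":0,"travel":[0,0,0.7],"roll":0},{"fingers":0,"travel":[0,0,0.7],"roll":0}])

```text
time_s: 8.0
tcp_pos: [0.5198, 0.1948, 0.0763]
ee_rot: [[-0.991, -0.132, 0.0], [-0.132, 0.991, 0.0], [-0.0, 0.0, -1.0]]
wrist_force: [-2.1, 0.4, 1.5]
gripper_width: 0.57
```

Call:
arm_command(rows=[{"fingers":90,"travel":[0,0,0],"roll":0},{"fingers":90,"travel":[0,0,0],"roll":0},{"fingers":90,"travel":[0,0,0],"roll":0},{"fingers":90,"travel":[0,0,0],"roll":0},{"fingers":90,"travel":[0,0,0],"roll":0},{"fingers":90,"travel":[0,0,0],"roll":0}])

```text
time_s: 8.6
tcp_pos: [0.5198, 0.1947, 0.0758]
ee_rot: [[-0.991, -0.132, 0.0], [-0.132, 0.991, -0.0], [-0.0, -0.0, -1.0]]
wrist_force: [-0.1, -0.9, -0.5]
gripper_width: 0.893
```

Call:
arm_command(rows=[{"fingers":90,"travel":[0,0,-2],"roll":0},{"fingers":90,"travel":[0,0,-5],"roll":0},{"fingers":90,"travel":[0,0,-8],"roll":0},{"fingers":90,"travel":[0,0,-11],"roll":0},{"fingers":90,"travel":[0,0,-13],"roll":0},{"fingers":90,"travel":[0,0,-13],"roll":0}])

```text
time_s: 9.2
tcp_pos: [0.5215, 0.1956, 0.2093]
ee_rot: [[-0.991, -0.132, 0.006], [-0.132, 0.991, 0.004], [-0.007, 0.003, -1.0]]
wrist_force: [-0.1, -0.6, 0.2]
gripper_width: 0.902
```

```bash
python3 g.py .4164 -.2118 .205 6.3 .4164 -.2118 .075 6.3 
```

```text
t 9.2 tcp [0.5215 0.1956 0.2093] jaw 97.6 F [-0.1 -0.6  0.2] w 0.902 j6 -120 tilt [0.006 0.004]
[ 0.4164 -0.2118  0.205   6.3   ] travel [ 15.81 -39.     0.22] roll -88.7
[ 0.4164 -0.2118  0.075   6.3   ] travel [ 15.9  -39.03  13.22] roll -88.7
```

Call:
arm_command(rows=[{"fingers":0,"travel":[15.8,-39.0,0],"roll":1.3},{"fingers":0,"travel":[15.8,-39.0,0],"roll":1.3},{"fingers":0,"travel":[15.8,-39.0,0],"roll":1.3},{"fingers":0,"travel":[15.8,-39.0,0],"roll":1.3},{"fingers":0,"travel":[15.8,-39.0,0],"roll":1.3},{"fingers":0,"travel":[15.8,-39.0,0],"roll":1.3},{"fingers":0,"travel":[15.8,-39.0,0],"roll":1.3},{"fingers":0,"travel":[15.8,-39.0,0],"roll":1.3},{"fingers":0,"travel":[15.8,-39.0,0],"roll":1.3},{"fingers":0,"travel":[15.8,-39.0,0],"roll":1.3}])

```text
time_s: 10.2
tcp_pos: [0.4129, -0.2147, 0.2046]
ee_rot: [[-0.995, -0.104, -0.002], [-0.104, 0.995, 0.0], [0.002, 0.001, -1.0]]
wrist_force: [0.5, 0.5, -0.3]
gripper_width: 0.078
```

Call:
arm_command(rows=[{"fingers":0,"travel":[0,0,0],"roll":0},{"fingers":0,"travel":[0,0,0],"roll":0},{"fingers":0,"travel":[0,0,0],"roll":0}])

```text
time_s: 10.5
tcp_pos: [0.4148, -0.2117, 0.2056]
ee_rot: [[-0.994, -0.111, -0.0], [-0.111, 0.994, 0.0], [0.0, 0.0, -1.0]]
wrist_force: [0.5, 0.4, -0.0]
gripper_width: 0.007
```

```bash
python3 - <<'E'
from h import *
im,d=capture("top"); np.save("top1.npy",d); cv2.imwrite("pics/top1.png",im[...,::-1])
W=cloud("top",d)
E
sed 's/top0/top1/' m.py > m1.py; python3 - <<'E'
s=open('m1.py').read()
i=s.index('rect("carton"'); open('m1.py','w').write(s[:i]+'''rect("carton",.519,.194,.075,.097,.118)
rect("binder",.504,.293,.1,.078,.096)
rect("pad",.522,.19,.1,.003,.02)
''')
E
python3 m1.py; python3 g.py .4164 -.2118 .205 96.3 .4164 -.2118 .072 96.3 
```

```text
carton 781 c [520.  196.5] size [111.5  51.2] ang 7.27 mean [0.5188 0.1959 0.1086]
binder 949 c [503.1 299.5] size [121.6  62.1] ang 8.24 mean [0.5023 0.2986 0.0901]
pad 991 c [520.3 195. ] size [167.6 100.7] ang 7.75 mean [0.5127 0.1874 0.0089]
t 10.55 tcp [ 0.4148 -0.2118  0.2057] jaw 96.4 F [-0.  -0.1  0.1] w 0.01 j6 -77 tilt [-0.  0.]
[ 0.4164 -0.2118  0.205  96.3   ] travel [-0.15 -0.02  0.07] roll 0.1
[ 4.164e-01 -2.118e-01  7.200e-02  9.630e+01] travel [-0.15 -0.02 13.37] roll 0.1
```

View pics/top1.png

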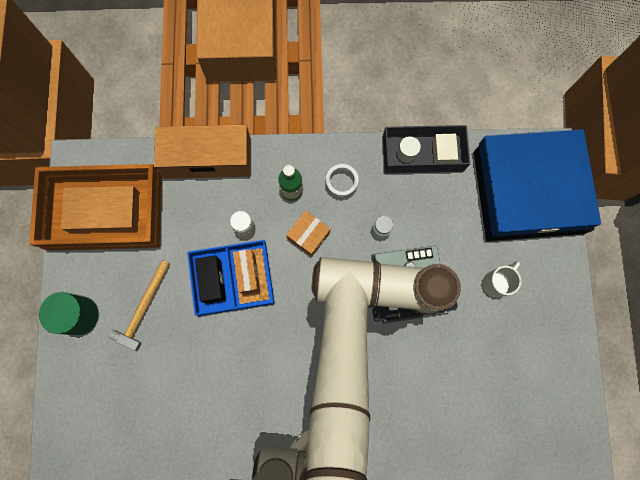

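The top view shows the carton standing in the right-hand bay (about 246,272). Its measured top is at 108.6 mm and centred within 2 mm, and the binder box has not moved. The next step is the round key.

Call:
arm_command(rows=[{"fingers":0,"travel":[-0.15,0,4.5],"roll":0},{"fingers":0,"travel":[-0.15,0,9],"roll":0},{"fingers":0,"travel":[-0.15,0,12],"roll":0},{"fingers":0,"travel":[-0.15,0,13.5],"roll":0},{"fingers":0,"travel":[-0.15,0,14.2],"roll":0},{"fingers":0,"travel":[-0.15,0,14.7],"roll":0},{"fingers":0,"travel":[-0.15,0,15.1],"roll":0},{"fingers":0,"travel":[-0.15,0,15.1],"roll":0},{"fingers":0,"travel":[-0.15,0,15.1],"roll":0}])

```text
time_s: 11.45
tcp_pos: [0.4166, -0.2126, 0.0555]
ee_rot: [[-0.994, -0.109, 0.002], [-0.109, 0.994, -0.0], [-0.001, -0.0, -1.0]]
wrist_force: [-0.8, -0.4, 0.4]
gripper_width: 0.004
```

Call:
arm_command(rows=[{"fingers":0,"travel":[0,0,0],"roll":0},{"fingers":0,"travel":[0,0,0.1],"roll":0},{"fingers":0,"travel":[0,0,0.1],"roll":0}])

```text
time_s: 11.75
tcp_pos: [0.416, -0.2126, 0.0539]
ee_rot: [[-0.994, -0.109, 0.0], [-0.109, 0.994, -0.0], [-0.0, -0.0, -1.0]]
wrist_force: [-0.0, 0.5, 1.2]
gripper_width: 0.005
```

```bash
python3 g.py; python3 - <<'E'
from h import *
im,d=capture("side"); c=cv2.resize(im[140:260,330:450],(720,600),interpolation=cv2.INTER_CUBIC); cv2.imwrite("pics/side2.png",c[...,::-1])
print(sense()["wrist_force"])
E
```

```text
t 11.75 tcp [ 0.416  -0.2126  0.0539] jaw 96.3 F [-0.   0.5  1.2] w 0.005 j6 -77 tilt [ 0. -0.]
[ 0.64684479  0.43353003 -0.13130315]
```

View pics/side2.png

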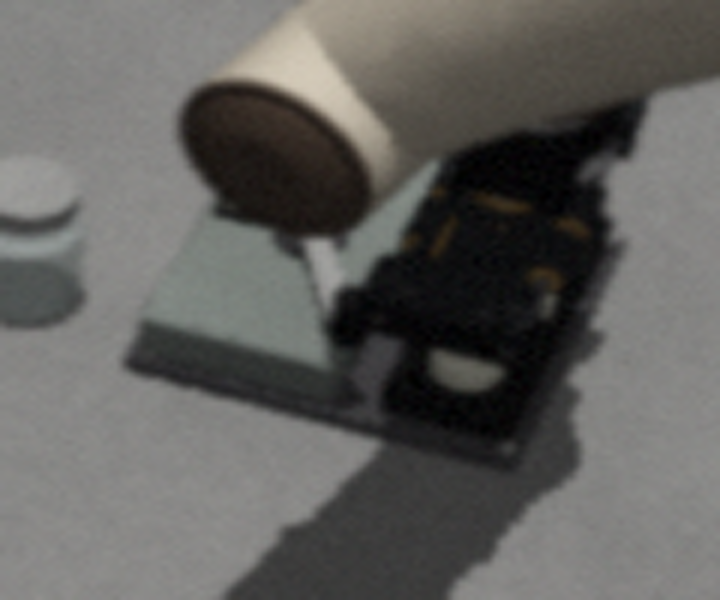

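```bash
python3 - <<'E'
from h import *
im,d=capture("side"); W=cloud("side",d); np.save("side2.npy",d)
m=(im.min(2)>130)&(np.arange(480)[:,None]>208)&(np.arange(480)[:,None]<222)&(abs(np.arange(640)-407)<10)
print(m.sum()); print(np.round(np.median(W[m],0),4)); P=W[m]; print("range",np.round(P.min(0),4),np.round(P.max(0),4))
z=1000*W[...,2]
for v in range(196,226,2): print(v,[f"{z[v,u]:.0f}" for u in range(386,430,2)])
print("lowest gripper"); 
for v in (200,204,206,208): print(v,[tuple(np.round(W[v,u]*1000).tolist()) for u in range(396,424,6)])
E
```

```text
0
[nan nan nan]
  return _methods._mean(a, axis=axis, dtype=dtype,
  ret = um.true_divide(
Traceback (most recent call last):
ValueError: zero-size array to reduction operation minimum which has no identity
```

```bash
python3 - <<'E'
from h import *
im,d=capture("side"); W=cloud("side",d); z=1000*W[...,2]
g=im.min(2)
for v in range(204,228,2): print(v,[f"{z[v,u]:.0f}/{g[v,u]}" for u in range(394,422,2)])
m=(g>90)&(np.arange(480)[:,None]>206)&(np.arange(480)[:,None]<222)&(abs(np.arange(640)-407)<10)
P=W[m]; print(m.sum(),np.round(np.nanmedian(P,0),4),np.round(np.nanmin(P,0),4),np.round(np.nanmax(P,0),4))
for v in (200,204,206,208): print(v,[tuple(np.round(W[v,u]*1000).tolist()) for u in range(396,424,6)])
E
```

```text
204 ['158/13', '158/5', '166/8', '174/5', '178/9', '179/4', '177/13', '188/9', '191/12', '190/17', '190/16', '191/21', '188/26', '39/19']
206 ['148/20', '150/4', '155/0', '156/7', '165/3', '163/0', '170/5', '175/9', '179/11', '181/13', '183/9', '187/15', '182/12', '40/10']
208 ['14/59', '10/41', '148/0', '150/8', '149/4', '155/6', '155/1', '154/1', '163/3', '170/6', '175/16', '175/2', '163/3', '42/7']
210 ['8/61', '38/44', '38/15', '35/13', '49/56', 'nan/50', '152/30', '150/13', '153/8', '155/7', '158/22', '165/4', '37/7', '34/6']
212 ['11/60', '37/32', '35/12', '39/14', '48/64', '56/85', '46/85', '57/78', '144/48', '150/32', '150/14', '154/7', '40/9', '32/13']
214 ['12/46', '36/15', '30/0', 'nan/13', '46/55', '50/76', '55/85', '51/87', '47/86', '48/76', '41/25', '37/5', '40/7', '27/19']
216 ['38/26', '34/9', '39/7', '34/3', '39/26', '41/63', '45/72', '47/78', '44/78', '36/52', '31/6', '36/6', '35/7', '12/21']
218 ['27/17', '31/2', '38/11', '34/5', '38/10', '40/16', '35/29', '37/36', '36/29', '35/9', '34/4', '28/7', '27/12', '12/28']
220 ['17/13', '23/4', '28/9', '30/11', '28/10', 'nan/8', '34/10', '34/7', '44/6', '36/2', '33/3', '36/8', '10/17', '11/31']
222 ['17/27', '19/15', '16/5', '22/2', '25/11', '31/10', '32/6', '29/11', '36/6', '34/7', '37/6', '33/8', '4/26', '7/38']
224 ['11/39', '12/26', '9/26', '13/17', '14/12', '21/4', '22/5', '23/3', '25/2', '31/4', '31/3', '17/9', '9/26', '1/52']
226 ['8/25', '13/32', '11/29', '10/29', '10/26', '8/26', '15/19', '15/19', '17/10', '24/4', '25/9', '12/27', '12/32', '-0/57']
  return np.nanmean(a, axis, out=out, keepdims=keepdims)
Traceback (most recent call last):
ValueError: zero-size array to reduction operation fmin which has no identity
```

Call:
arm_command(rows=[{"fingers":0,"travel":[0,0,0.2],"roll":0},{"fingers":0,"travel":[0,0,0.2],"roll":0},{"fingers":0,"travel":[0,0,0.2],"roll":0}])

```text
time_s: 12.2
tcp_pos: [0.4159, -0.2125, 0.0517]
ee_rot: [[-0.994, -0.109, -0.0], [-0.109, 0.994, 0.0], [0.0, 0.0, -1.0]]
wrist_force: [-0.4, 0.1, -0.7]
gripper_width: 0.003
```

Call:
arm_command(rows=[{"fingers":0,"travel":[0,0,0.1],"roll":0},{"fingers":0,"travel":[0,0,0.2],"roll":0},{"fingers":0,"travel":[0,0,0.2],"roll":0}])

```text
time_s: 12.5
tcp_pos: [0.4159, -0.2125, 0.0496]
ee_rot: [[-0.994, -0.109, -0.0], [-0.109, 0.994, 0.0], [0.0, 0.0, -1.0]]
wrist_force: [0.2, 0.3, 0.3]
gripper_width: 0.004
```

```bash
python3 - <<'E'
from h import *
im,d=capture("side"); W=cloud("side",d).reshape(-1,3); s=sense(); p=s["tcp_pos"]; R=s["ee_rot"]
im2=im[120:280,300:480]; cv2.imwrite("pics/side3.png",cv2.resize(im2,(720,640),interpolation=cv2.INTER_CUBIC)[:600,:,::-1])
W=W[~np.isnan(W[:,0])]; L=(W-p)@R
k=(abs(L[:,0])<.12)&(abs(L[:,1])<.16)&(W[:,2]>.056)
L=L[k]
for a in np.arange(-.25,0.02,.01):
    q=L[(L[:,2]>=a)&(L[:,2]<a+.01)]
    if len(q): print(f"behind tcp {-a-.005:.3f} n{len(q)} x {np.percentile(q[:,0],2):.3f} {np.percentile(q[:,0],98):.3f} y {np.percentile(q[:,1],2):.3f} {np.percentile(q[:,1],98):.3f}")
E
```

```text
behind tcp 0.235 n1 x 0.031 0.031 y 0.029 0.029
behind tcp 0.225 n14 x 0.017 0.035 y 0.018 0.037
behind tcp 0.215 n6 x 0.013 0.033 y 0.016 0.036
behind tcp 0.205 n66 x -0.003 0.034 y 0.006 0.039
behind tcp 0.195 n49 x -0.006 0.036 y -0.009 0.039
behind tcp 0.185 n16 x 0.029 0.038 y -0.027 0.018
behind tcp 0.175 n14 x -0.004 0.022 y 0.009 0.018
behind tcp 0.165 n53 x -0.019 0.026 y -0.001 0.020
behind tcp 0.155 n56 x -0.021 0.026 y -0.006 0.018
behind tcp 0.145 n60 x -0.022 0.027 y -0.001 0.019
behind tcp 0.135 n451 x -0.034 0.036 y -0.073 0.097
behind tcp 0.125 n140 x -0.035 0.037 y -0.071 0.098
behind tcp 0.115 n286 x -0.037 0.038 y -0.078 0.093
behind tcp 0.105 n151 x -0.037 0.038 y -0.079 0.090
behind tcp 0.095 n72 x -0.037 0.038 y -0.080 0.091
behind tcp 0.045 n21 x -0.066 -0.054 y 0.013 0.032
behind tcp 0.035 n15 x -0.065 -0.052 y 0.015 0.033
behind tcp 0.025 n9 x -0.064 -0.052 y 0.025 0.034
behind tcp 0.015 n42 x -0.094 -0.049 y -0.036 0.032
behind tcp 0.005 n29 x -0.097 -0.052 y -0.040 0.027
```

View pics/side3.png

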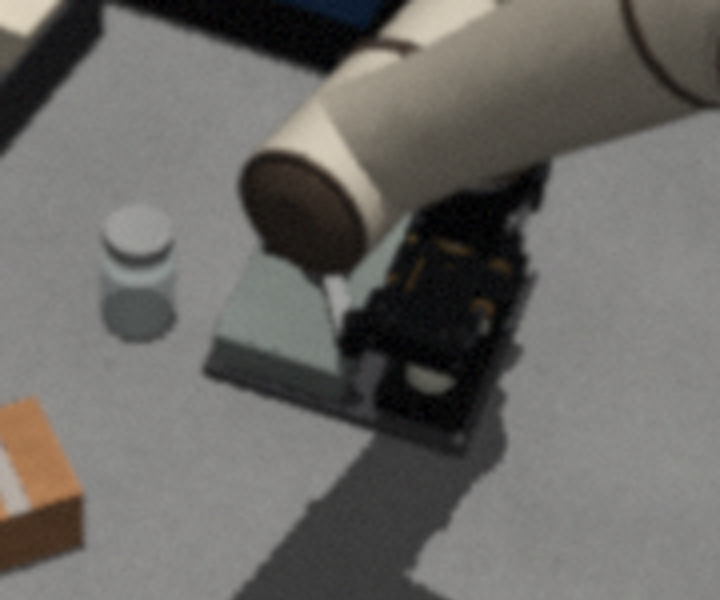

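```bash
python3 - <<'E'
from h import *
a=cv2.imread("pics/side0.png")[...,::-1]; b,d=capture("side")
for n,im in(("before",a),("now",b)):
    g=im.astype(int).min(2)
    print(n)
    for u in (402,404,406,408,410,412): print(u,g[200:226,u].tolist())
W0=cloud("side",np.load("side0.npy")); W1=cloud("side",d)
m=(b.min(2)>70)&(np.arange(480)[:,None]>210)&(np.arange(480)[:,None]<218)&(abs(np.arange(640)-407)<8)
print(m.sum(),np.nanmean(W0[m],0),np.nanmean(W1[m],0))
print([ (r["p"],np.round(r["position"],4)) for r in search_frame("side","round_key_top")])
E
```

```text
before
402 [17, 18, 17, 14, 8, 14, 39, 76, 122, 141, 144, 123, 93, 62, 59, 44, 32, 22, 15, 14, 6, 1, 4, 10, 10, 30]
404 [21, 14, 19, 7, 15, 49, 117, 161, 176, 179, 180, 178, 169, 142, 94, 74, 60, 35, 18, 17, 11, 0, 10, 4, 5, 22]
406 [19, 17, 17, 15, 29, 91, 161, 181, 181, 179, 182, 182, 183, 174, 148, 96, 73, 60, 38, 20, 11, 7, 2, 8, 10, 12]
408 [28, 13, 13, 16, 38, 90, 159, 179, 180, 181, 181, 182, 182, 180, 162, 105, 75, 65, 37, 20, 14, 16, 7, 11, 3, 6]
410 [39, 18, 18, 15, 25, 66, 135, 172, 180, 178, 182, 182, 179, 176, 153, 100, 71, 59, 32, 20, 9, 13, 5, 2, 3, 4]
412 [60, 33, 18, 18, 21, 24, 68, 128, 163, 176, 178, 181, 171, 139, 100, 69, 51, 30, 17, 13, 15, 18, 13, 8, 4, 11]
now
402 [7, 16, 12, 12, 6, 9, 5, 10, 8, 2, 17, 44, 57, 58, 58, 43, 22, 10, 5, 10, 4, 4, 6, 4, 13, 18]
404 [14, 13, 13, 13, 13, 10, 3, 8, 10, 9, 14, 43, 75, 80, 76, 72, 61, 34, 13, 10, 9, 7, 5, 10, 12, 17]
406 [16, 10, 10, 14, 12, 15, 7, 4, 9, 8, 7, 22, 53, 83, 86, 81, 75, 61, 32, 15, 6, 14, 5, 7, 10, 11]
408 [17, 16, 10, 17, 13, 13, 12, 8, 6, 0, 10, 16, 34, 65, 81, 84, 81, 68, 38, 10, 4, 5, 9, 13, 6, 3]
410 [15, 15, 17, 23, 20, 9, 12, 10, 9, 7, 5, 6, 12, 43, 76, 81, 75, 60, 32, 9, 6, 9, 10, 10, 7, 2]
412 [13, 12, 11, 12, 14, 15, 11, 9, 5, 4, 7, 13, 11, 24, 55, 64, 50, 30, 16, 7, 4, 10, 11, 10, 3, 8]
29 [ 0.41535797 -0.19730597  0.04788549] [ 0.41533368 -0.19721461  0.04799394]
[(0.59, array([0.4675, 0.1963, 0.0088])), (0.56, array([ 0.4213, -0.198 ,  0.0509]))]
```

Call:
arm_command(rows=[{"fingers":0,"travel":[0,0,0.2],"roll":0},{"fingers":0,"travel":[0,0,0.3],"roll":0},{"fingers":0,"travel":[0,0,0.3],"roll":0}])

```text
time_s: 12.95
tcp_pos: [0.4158, -0.2125, 0.0466]
ee_rot: [[-0.994, -0.109, -0.0], [-0.109, 0.994, 0.0], [0.0, 0.0, -1.0]]
wrist_force: [0.5, 0.9, -0.2]
gripper_width: 0.007
```

Call:
arm_command(rows=[{"fingers":0,"travel":[0,0,0.2],"roll":0},{"fingers":0,"travel":[0,0,0.2],"roll":0},{"fingers":0,"travel":[0,0,0.2],"roll":0}])

```text
time_s: 13.25
tcp_pos: [0.416, -0.2125, 0.0447]
ee_rot: [[-0.994, -0.109, -0.0], [-0.109, 0.994, 0.0], [0.0, 0.0, -1.0]]
wrist_force: [0.8, 0.2, 0.0]
gripper_width: 0.006
```

Call:
arm_command(rows=[{"fingers":0,"travel":[0,0,0.2],"roll":0},{"fingers":0,"travel":[0,0,0.3],"roll":0},{"fingers":0,"travel":[0,0,0.3],"roll":0}])

```text
time_s: 13.55
tcp_pos: [0.4158, -0.2125, 0.0416]
ee_rot: [[-0.994, -0.109, -0.0], [-0.109, 0.994, 0.0], [0.0, 0.0, -1.0]]
wrist_force: [-0.2, 0.8, -0.2]
gripper_width: 0.007
```

```bash
python3 - <<'E'
from h import *
b,d=capture("side"); s=sense(); print(s["tcp_pos"],s["wrist_force"],s["gripper_width"])
W0=cloud("side",np.load("side0.npy")); W1=cloud("side",d)
m=(b.min(2)>60)&(np.arange(480)[:,None]>208)&(np.arange(480)[:,None]<219)&(abs(np.arange(640)-407)<8)
print(m.sum(),np.nanmean(W0[m],0),np.nanmean(W1[m],0))
g=b.min(2)
for u in (404,406,408,410): print(u,g[200:226,u].tolist())
E
```

```text
[ 0.41592929 -0.21253043  0.04168729] [-0.99540113  0.8848705  -0.28015596] 0.00541307377229437
17 [ 0.41465962 -0.19596379  0.04335697] [ 0.4147579  -0.19628537  0.04296012]
404 [16, 11, 12, 16, 12, 16, 12, 4, 8, 3, 2, 8, 10, 36, 67, 72, 62, 37, 12, 8, 0, 9, 10, 9, 10, 16]
406 [16, 14, 11, 15, 12, 14, 16, 4, 12, 4, 7, 1, 5, 22, 47, 71, 75, 62, 33, 12, 10, 7, 14, 5, 8, 9]
408 [12, 10, 15, 15, 12, 14, 13, 12, 13, 10, 5, 1, 9, 11, 33, 60, 75, 66, 33, 18, 6, 9, 6, 2, 9, 12]
410 [15, 15, 15, 11, 19, 26, 25, 16, 13, 12, 6, 11, 9, 3, 10, 37, 64, 60, 31, 13, 8, 9, 7, 9, 10, 6]
```

Call:
arm_command(rows=[{"fingers":0,"travel":[0,0,0.2],"roll":0},{"fingers":0,"travel":[0,0,0.4],"roll":0},{"fingers":0,"travel":[0,0,0.4],"roll":0}])

```text
time_s: 13.9
tcp_pos: [0.4157, -0.2125, 0.0375]
ee_rot: [[-0.994, -0.109, -0.001], [-0.109, 0.994, 0.0], [0.001, 0.0, -1.0]]
wrist_force: [0.5, 0.5, 1.0]
gripper_width: 0.003
```

Call:
arm_command(rows=[{"fingers":0,"travel":[0,0,0.2],"roll":0},{"fingers":0,"travel":[0,0,0.3],"roll":0},{"fingers":0,"travel":[0,0,0.3],"roll":0}])

```text
time_s: 14.2
tcp_pos: [0.4158, -0.2125, 0.0346]
ee_rot: [[-0.994, -0.109, -0.0], [-0.109, 0.994, 0.0], [0.0, 0.0, -1.0]]
wrist_force: [0.3, 0.3, -0.3]
gripper_width: 0.007
```

Call:
arm_command(rows=[{"fingers":0,"travel":[0,0,0.2],"roll":0},{"fingers":0,"travel":[0,0,0.3],"roll":0},{"fingers":0,"travel":[0,0,0.3],"roll":0}])

```text
time_s: 14.5
tcp_pos: [0.4159, -0.2125, 0.0316]
ee_rot: [[-0.994, -0.109, -0.0], [-0.109, 0.994, 0.0], [0.0, 0.0, -1.0]]
wrist_force: [-0.3, -0.7, 0.1]
gripper_width: 0.002
```

Call:
arm_command(rows=[{"fingers":0,"travel":[0,0,-4],"roll":0},{"fingers":0,"travel":[0,0,-8],"roll":0},{"fingers":0,"travel":[0,0,-12],"roll":-8},{"fingers":0,"travel":[0,0,-16],"roll":-16},{"fingers":0,"travel":[0,0,-17],"roll":-24},{"fingers":0,"travel":[0,0,-17],"roll":-32},{"fingers":0,"travel":[0,0,-17],"roll":-40},{"fingers":0,"travel":[0,0,-17],"roll":-48},{"fingers":0,"travel":[0,0,-17],"roll":-56},{"fingers":0,"travel":[0,0,-17],"roll":-64}])

```text
time_s: 15.5
tcp_pos: [0.4158, -0.2125, 0.2018]
ee_rot: [[-0.332, -0.943, -0.0], [-0.943, 0.332, 0.0], [-0.0, 0.0, -1.0]]
wrist_force: [0.5, 0.2, -0.7]
gripper_width: 0.004
```

Call:
arm_command(rows=[{"fingers":0,"travel":[0,0,0],"roll":-8},{"fingers":0,"travel":[0,0,0],"roll":-16},{"fingers":0,"travel":[0,0,0],"roll":-18},{"fingers":0,"travel":[0,0,0],"roll":-18}])

```text
time_s: 15.9
tcp_pos: [0.4158, -0.2125, 0.2017]
ee_rot: [[-0.03, -1.0, -0.0], [-1.0, 0.03, 0.0], [-0.0, 0.0, -1.0]]
wrist_force: [0.9, 0.6, -0.1]
gripper_width: 0.001
```

```bash
cat > look.py <<'E'
from h import *
im,d=capture("side"); Wi=cloud("side",d); s=sense(); p=s["tcp_pos"]; R=s["ee_rot"]; print(p,np.degrees(np.arctan2(R[1,1],R[0,1])),s["gripper_width"])
c=get_calibration("side"); f=240/np.tan(np.radians(c["fov_y"])/2)
K=np.array([[f,0,c["cx"]],[0,f,c["cy"]],[0,0,1]])
A=np.array(c["attitude"]).T; 
def px(P): return cv2.projectPoints(np.atleast_2d(P).astype(float),cv2.Rodrigues(A)[0],-A@np.array(c["origin"]),K,np.array(c["distortion"]))[0].reshape(-1,2)
q=px([p,p+R[:,2]*.011,p-R[:,2]*.051,p-R[:,2]*.09]); print(np.round(q,1))
o=im.copy()
u,v=q[0].astype(int)
z=cv2.resize(o[v-75:v+75,u-90:u+90],(720,600),interpolation=cv2.INTER_CUBIC)
for k,t in enumerate(q): cv2.circle(z,(int((t[0]-u+90)*4),int((t[1]-v+75)*4)),3,[(255,0,0),(0,255,0),(255,255,0),(255,0,255)][k],-1)
cv2.imwrite("pics/look.png",z[...,::-1])
W=Wi.reshape(-1,3); W=W[~np.isnan(W[:,0])]; L=(W-p)@R
k=(abs(L[:,0])<.1)&(abs(L[:,1])<.12)&(W[:,2]>.1); L=L[k]
for a in np.arange(-.15,0.06,.01):
    r=L[(L[:,2]>=a)&(L[:,2]<a+.01)]
    if len(r): print(f"behind {-a-.005:.3f} n{len(r)} x {np.percentile(r[:,0],2):.3f} {np.percentile(r[:,0],98):.3f} y {np.percentile(r[:,1],2):.3f} {np.percentile(r[:,1],98):.3f}")
E
python3 look.py
```

```text
[ 0.41582668 -0.21251338  0.20174131] 178.2157788089923 0.006872825664725352
[[415.7 172.7]
 [415.1 175.6]
 [418.2 158.7]
 [420.3 147.5]]
behind 0.145 n140 x -0.029 0.020 y -0.045 0.018
behind 0.135 n537 x -0.038 0.033 y -0.046 0.094
behind 0.125 n211 x -0.039 0.021 y -0.051 0.095
behind 0.115 n257 x -0.041 0.026 y -0.059 0.087
behind 0.105 n222 x -0.040 0.030 y -0.082 0.085
behind 0.095 n52 x -0.039 -0.003 y -0.087 0.087
behind 0.085 n4 x -0.013 0.002 y -0.007 -0.004
behind 0.075 n7 x -0.012 -0.008 y -0.013 0.008
behind 0.065 n33 x -0.014 -0.006 y -0.012 0.014
behind 0.055 n28 x -0.013 -0.002 y -0.011 0.013
behind 0.045 n25 x -0.014 0.004 y -0.009 0.010
behind 0.035 n28 x -0.014 0.009 y -0.008 0.010
behind 0.025 n19 x -0.012 0.013 y -0.009 0.010
```

View pics/look.png

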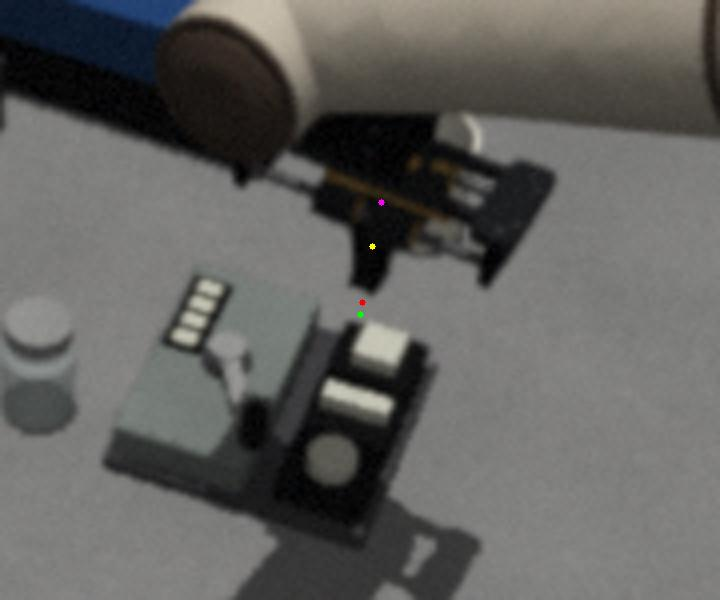

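The picture shows the closed fingers ending (368,288) well above the projected TCP (362,302), so the true tips are about 20 mm behind the reported TCP. The z readout is offset by about 31 mm. That explains why I felt no contact. I'll allow for it and go down to a reported TCP of about 0.022.

Call:
arm_command(rows=[{"fingers":0,"travel":[0,0,4.5],"roll":0},{"fingers":0,"travel":[0,0,9],"roll":0},{"fingers":0,"travel":[0,0,13],"roll":0},{"fingers":0,"travel":[0,0,16],"roll":0},{"fingers":0,"travel":[0,0,17],"roll":0},{"fingers":0,"travel":[0,0,17.2],"roll":0},{"fingers":0,"travel":[0,0,17.3],"roll":0},{"fingers":0,"travel":[0,0,17.3],"roll":0}])

```text
time_s: 16.75
tcp_pos: [0.4175, -0.2128, 0.0302]
ee_rot: [[-0.03, -1.0, 0.004], [-1.0, 0.03, -0.001], [0.001, -0.004, -1.0]]
wrist_force: [0.9, -0.3, 0.5]
gripper_width: 0.006
```

Call:
arm_command(rows=[{"fingers":0,"travel":[0,0,0.15],"roll":0},{"fingers":0,"travel":[0,0,0.3],"roll":0},{"fingers":0,"travel":[0,0,0.3],"roll":0}])

```text
time_s: 17.05
tcp_pos: [0.4175, -0.2128, 0.0266]
ee_rot: [[-0.03, -1.0, 0.003], [-1.0, 0.03, -0.001], [0.001, -0.003, -1.0]]
wrist_force: [2.0, -0.5, 1.6]
gripper_width: 0.004
```

Call:
arm_command(rows=[{"fingers":0,"travel":[0,0,0.15],"roll":0},{"fingers":0,"travel":[0,0,0.3],"roll":0},{"fingers":0,"travel":[0,0,0.3],"roll":0}])

```text
time_s: 17.35
tcp_pos: [0.4171, -0.2127, 0.0231]
ee_rot: [[-0.03, -1.0, 0.002], [-1.0, 0.03, -0.001], [0.0, -0.002, -1.0]]
wrist_force: [2.1, -0.3, 3.0]
gripper_width: 0.002
```

Call:
arm_command(rows=[{"fingers":0,"travel":[0,0,0.15],"roll":0},{"fingers":0,"travel":[0,0,0.3],"roll":0},{"fingers":0,"travel":[0,0,0.3],"roll":0}])

```text
time_s: 17.65
tcp_pos: [0.4172, -0.2128, 0.0213]
ee_rot: [[-0.029, -1.0, 0.002], [-1.0, 0.029, -0.001], [0.001, -0.002, -1.0]]
wrist_force: [-0.3, 1.4, 13.8]
gripper_width: 0.011
```

```bash
python3 look.py | head -1; python3 - <<'E'
from h import *
b,d=capture("side"); W0=cloud("side",np.load("side0.npy")); W1=cloud("side",d); g=b.min(2)
for u in (404,406,408,410): print(u,g[200:226,u].tolist())
for name,(cu,cv) in {"round":(407,211)}.items():
    m=(g>55)&(abs(np.arange(480)[:,None]-cv)<9)&(abs(np.arange(640)-cu)<9)
    print(m.sum(),np.nanmean(W0[m],0),np.nanmean(W1[m],0))
E
```

```text
[ 0.41713617 -0.21277161  0.02126699] 178.33022401685275 0.0005819022259620969
404 [16, 11, 4, 4, 0, 8, 10, 20, 34, 43, 42, 43, 43, 55, 79, 80, 64, 37, 14, 10, 9, 2, 11, 11, 5, 20]
406 [16, 10, 3, 8, 4, 10, 8, 9, 4, 6, 7, 10, 12, 38, 64, 83, 82, 64, 36, 14, 10, 9, 8, 8, 8, 10]
408 [19, 16, 12, 10, 12, 10, 8, 5, 11, 11, 7, 5, 6, 16, 30, 61, 77, 68, 38, 15, 5, 2, 11, 5, 7, 7]
410 [12, 12, 15, 15, 14, 12, 7, 5, 0, 9, 7, 5, 15, 31, 56, 78, 81, 66, 28, 9, 6, 9, 7, 2, 9, 6]
48 [ 0.41422478 -0.20062411  0.04605441] [ 0.41498057 -0.20315345  0.04299706]
```

The 14 N rise at the end of travel shows the round key is bottomed (contact at about 0.030, bottom at about 0.022). I lift and go to the bar.

Call:
arm_command(rows=[{"fingers":0,"travel":[0,0,-2],"roll":0},{"fingers":0,"travel":[0,0,-4],"roll":0},{"fingers":0,"travel":[0,0,-4],"roll":0},{"fingers":0,"travel":[0,0,-4],"roll":0}])

```text
time_s: 18.15
tcp_pos: [0.4143, -0.2121, 0.0589]
ee_rot: [[-0.031, -1.0, -0.003], [-1.0, 0.031, 0.001], [-0.001, 0.003, -1.0]]
wrist_force: [0.3, -0.6, 0.4]
gripper_width: 0.0
```

```bash
python3 g.py .4222 -.2695 .06 178.3 .4222 -.2695 .033 178.3 .4222 -.2695 .0225 178.3
```

```text
t 18.15 tcp [ 0.4143 -0.2121  0.0589] jaw 178.2 F [ 0.3 -0.6  0.4] w 0.0 j6 5 tilt [-0.003  0.001]
[ 4.222e-01 -2.695e-01  6.000e-02  1.783e+02] travel [ 5.71 -0.97 -0.11] roll -0.1
[ 4.222e-01 -2.695e-01  3.300e-02  1.783e+02] travel [ 5.71 -0.98  2.59] roll -0.1
[ 4.222e-01 -2.695e-01  2.250e-02  1.783e+02] travel [ 5.71 -0.98  3.64] roll -0.1
```

Call:
arm_command(rows=[{"fingers":0,"travel":[3,-0.4,0],"roll":0},{"fingers":0,"travel":[5.7,-0.8,0],"roll":0},{"fingers":0,"travel":[5.7,-0.8,0],"roll":0},{"fingers":0,"travel":[5.7,-0.8,1.5],"roll":0},{"fingers":0,"travel":[5.7,-0.8,2.5],"roll":0},{"fingers":0,"travel":[5.7,-0.8,2.5],"roll":0},{"fingers":0,"travel":[5.7,-0.8,2.5],"roll":0}])

```text
time_s: 18.85
tcp_pos: [0.4217, -0.2693, 0.0342]
ee_rot: [[-0.03, -1.0, -0.002], [-1.0, 0.03, 0.0], [-0.0, 0.002, -1.0]]
wrist_force: [-0.3, 1.1, 0.1]
gripper_width: 0.004
```

```bash
python3 g.py .4222 -.2695 .0215 178.3
```

```text
t 18.85 tcp [ 0.4217 -0.2693  0.0342] jaw 178.3 F [-0.3  1.1  0.1] w 0.004 j6 12 tilt [-0.002  0.   ]
[ 4.222e-01 -2.695e-01  2.150e-02  1.783e+02] travel [ 0.02 -0.05  1.27] roll 0.0
```

Call:
arm_command(rows=[{"fingers":0,"travel":[0,0,0.3],"roll":0},{"fingers":0,"travel":[0,0,0.6],"roll":0},{"fingers":0,"travel":[0,0,0.9],"roll":0},{"fingers":0,"travel":[0,0,1.1],"roll":0},{"fingers":0,"travel":[0,0,1.25],"roll":0},{"fingers":0,"travel":[0,0,1.3],"roll":0},{"fingers":0,"travel":[0,0,1.3],"roll":0}])

```text
time_s: 19.55
tcp_pos: [0.4227, -0.2697, 0.022]
ee_rot: [[-0.03, -1.0, 0.001], [-1.0, 0.03, -0.0], [0.0, -0.001, -1.0]]
wrist_force: [0.8, 2.4, 3.9]
gripper_width: 0.005
```

Call:
arm_command(rows=[{"fingers":0,"travel":[0,0,0.1],"roll":0},{"fingers":0,"travel":[0,0,0.15],"roll":0},{"fingers":0,"travel":[0,0,0.15],"roll":0}])

```text
time_s: 19.85
tcp_pos: [0.4227, -0.2698, 0.0214]
ee_rot: [[-0.03, -1.0, 0.001], [-1.0, 0.03, -0.0], [0.0, -0.001, -1.0]]
wrist_force: [-0.7, 4.1, 10.3]
gripper_width: 0.005
```

Call:
arm_command(rows=[{"fingers":0,"travel":[0,0,-2],"roll":0},{"fingers":0,"travel":[0,0,-5],"roll":0},{"fingers":0,"travel":[0,0,-8],"roll":0},{"fingers":0,"travel":[0,0,-10],"roll":0},{"fingers":0,"travel":[0,0,-10],"roll":0},{"fingers":0,"travel":[0,0,-10],"roll":0}])

```text
time_s: 20.45
tcp_pos: [0.4216, -0.2696, 0.1198]
ee_rot: [[-0.031, -1.0, -0.001], [-1.0, 0.031, 0.001], [-0.001, 0.001, -1.0]]
wrist_force: [-0.5, 0.7, 0.7]
gripper_width: 0.005
```

```bash
python3 - <<'E'
from h import *
im,d=capture("side"); W=cloud("side",d)
k=(abs(W[...,0]-.4677)<.03)&(abs(W[...,1]+.1865)<.03)
for lo in(.065,.088):
    q=W[k&(W[...,2]>lo)&(W[...,2]<.1)]; print(lo,len(q),np.round(np.median(q,0),4),np.round(q.min(0),3),np.round(q.max(0),3))
E
python3 g.py .437 -.1865 .12 178.3 .437 -.1865 .046 178.3
```

```text
0.065 72 [ 0.4694 -0.1791  0.0876] [ 0.461 -0.195  0.066] [ 0.479 -0.173  0.098]
0.088 35 [ 0.4706 -0.1821  0.0919] [ 0.461 -0.195  0.088] [ 0.479 -0.174  0.098]
t 20.5 tcp [ 0.4212 -0.2695  0.1192] jaw 178.2 F [0.8 0.4 0.5] w 0.008 j6 12 tilt [-0.002  0.001]
[ 4.370e-01 -1.865e-01  1.200e-01  1.783e+02] travel [-8.35 -1.32 -0.08] roll -0.1
[ 4.370e-01 -1.865e-01  4.600e-02  1.783e+02] travel [-8.34 -1.34  7.32] roll -0.1
```

Bar key bottomed (10 N at 0.0214). Next is the lever: lower the fingers on the −x side of the knob, then push along its arc.

Call:
arm_command(rows=[{"fingers":0,"travel":[-4.5,-1.0,0],"roll":0},{"fingers":0,"travel":[-8.3,-1.3,0],"roll":0},{"fingers":0,"travel":[-8.3,-1.3,0],"roll":0},{"fingers":0,"travel":[-8.3,-1.3,3],"roll":0},{"fingers":0,"travel":[-8.3,-1.3,6],"roll":0},{"fingers":0,"travel":[-8.3,-1.3,7.2],"roll":0},{"fingers":0,"travel":[-8.3,-1.3,7.2],"roll":0},{"fingers":0,"travel":[-8.3,-1.3,7.2],"roll":0}])

```text
time_s: 21.3
tcp_pos: [0.4374, -0.1876, 0.0478]
ee_rot: [[-0.03, -1.0, -0.002], [-1.0, 0.03, -0.0], [0.0, 0.002, -1.0]]
wrist_force: [-0.2, -0.4, 1.2]
gripper_width: 0.008
```

```bash
python3 g.py $(python3 -c "
import math
for f in (126.3,120,110,100,90,80,70,60,57.3):
    a=math.radians(f); print(.521+.09*math.cos(a)-.022, -.258+.09*math.sin(a), .047, 178.2)")
```

```text
t 21.3 tcp [ 0.4374 -0.1876  0.0478] jaw 178.3 F [-0.2 -0.4  1.2] w 0.008 j6 2 tilt [-0.002 -0.   ]
[ 4.45718814e-01 -1.85466455e-01  4.70000000e-02  1.78200000e+02] travel [-0.24 -0.82  0.07] roll 0.1
[ 4.54000000e-01 -1.80057714e-01  4.70000000e-02  1.78200000e+02] travel [-0.8  -1.63  0.07] roll 0.1
[ 4.68218187e-01 -1.73427664e-01  4.70000000e-02  1.78200000e+02] travel [-1.51 -3.03  0.07] roll 0.1
[ 4.83371664e-01 -1.69367302e-01  4.70000000e-02  1.78200000e+02] travel [-1.96 -4.54  0.07] roll 0.1
[ 4.990e-01 -1.680e-01  4.700e-02  1.782e+02] travel [-2.14 -6.09  0.07] roll 0.1
[ 5.14628336e-01 -1.69367302e-01  4.70000000e-02  1.78200000e+02] travel [-2.05 -7.66  0.06] roll 0.1
[ 5.29781813e-01 -1.73427664e-01  4.70000000e-02  1.78200000e+02] travel [-1.69 -9.19  0.06] roll 0.1
[ 5.44000000e-01 -1.80057714e-01  4.70000000e-02  1.78200000e+02] travel [ -1.08 -10.63   0.06] roll 0.1
[ 5.47621629e-01 -1.82264030e-01  4.70000000e-02  1.78200000e+02] travel [ -0.87 -11.     0.06] roll 0.1
```

Call:
arm_command(rows=[{"fingers":0,"travel":[-0.2,-0.8,0],"roll":0},{"fingers":0,"travel":[-0.8,-1.6,0],"roll":0},{"fingers":0,"travel":[-1.5,-3.0,0],"roll":0},{"fingers":0,"travel":[-2.0,-4.5,0],"roll":0},{"fingers":0,"travel":[-2.1,-6.1,0],"roll":0},{"fingers":0,"travel":[-2.05,-7.7,0],"roll":0},{"fingers":0,"travel":[-1.8,-8.7,0],"roll":0},{"fingers":0,"travel":[-1.7,-9.2,0],"roll":0},{"fingers":0,"travel":[-1.7,-9.2,0],"roll":0}])

```text
time_s: 22.2
tcp_pos: [0.5303, -0.1726, 0.0481]
ee_rot: [[-0.03, -1.0, -0.001], [-1.0, 0.03, 0.0], [-0.0, 0.001, -1.0]]
wrist_force: [-3.5, 3.9, 1.4]
gripper_width: 0.005
```

```bash
python3 g.py .544 -.180 .047 178.2 .5476 -.1823 .047 178.2; python3 - <<'E'
from h import *
for c in("top","side"):
    im,d=capture(c); W=cloud(c,d)
    H=np.array([.521,-.258]); r=np.hypot(W[...,0]-H[0],W[...,1]-H[1])
    k=(r<.078)&(r>.02)&(W[...,2]>.052)&(W[...,2]<.07)&(W[...,0]<.6)
    q=W[k]; print(c,len(q)); 
    if len(q): print(np.degrees(np.arctan2(np.median(q[:,1]-H[1]),np.median(q[:,0]-H[0]))),np.median(q,0))
    cv2.imwrite(f"pics/lev_{c}.png",im[...,::-1])
E
```

```text
t 22.2 tcp [ 0.5303 -0.1726  0.0481] jaw 178.3 F [-3.5  3.9  1.4] w 0.005 j6 0 tilt [-0.001  0.   ]
[ 5.440e-01 -1.800e-01  4.700e-02  1.782e+02] travel [ 0.69 -1.4   0.1 ] roll 0.1
[ 5.476e-01 -1.823e-01  4.700e-02  1.782e+02] travel [ 0.91 -1.76  0.1 ] roll 0.1
top 75
-50.46236051772533 [ 0.54866762 -0.29151861  0.05355899]
side 12
-174.16681354727996 [ 0.48249808 -0.26193341  0.05356702]
```

Call:
arm_command(rows=[{"fingers":0,"travel":[0.3,-0.7,0],"roll":0},{"fingers":0,"travel":[0.7,-1.4,0],"roll":0},{"fingers":0,"travel":[0.9,-1.8,0],"roll":0},{"fingers":0,"travel":[0.9,-1.8,0],"roll":0},{"fingers":0,"travel":[0.9,-1.8,0],"roll":0}])

```text
time_s: 22.8
tcp_pos: [0.5473, -0.1826, 0.0483]
ee_rot: [[-0.03, -1.0, -0.001], [-1.0, 0.03, 0.0], [-0.0, 0.001, -1.0]]
wrist_force: [-4.2, 2.2, 1.9]
gripper_width: 0.001
```

Call:
arm_command(rows=[{"fingers":0,"travel":[0.1,-0.2,0],"roll":0},{"fingers":0,"travel":[0.2,-0.4,0],"roll":0},{"fingers":0,"travel":[0.2,-0.4,0],"roll":0}])

```text
time_s: 23.1
tcp_pos: [0.5516, -0.1845, 0.0483]
ee_rot: [[-0.03, -1.0, -0.0], [-1.0, 0.03, 0.0], [-0.0, 0.0, -1.0]]
wrist_force: [-3.8, 3.0, 0.7]
gripper_width: 0.006
```

Call:
arm_command(rows=[{"fingers":0,"travel":[0.1,-0.2,0],"roll":0},{"fingers":0,"travel":[0.2,-0.4,0],"roll":0},{"fingers":0,"travel":[0.2,-0.4,0],"roll":0}])

```text
time_s: 23.4
tcp_pos: [0.5535, -0.186, 0.0481]
ee_rot: [[-0.03, -1.0, -0.005], [-1.0, 0.03, 0.001], [-0.001, 0.005, -1.0]]
wrist_force: [-7.9, 5.4, 4.5]
gripper_width: 0.01
```

Call:
arm_command(rows=[{"fingers":0,"travel":[0.1,-0.2,0],"roll":0},{"fingers":0,"travel":[0.15,-0.3,0],"roll":0},{"fingers":0,"travel":[0.15,-0.3,0],"roll":0}])

```text
time_s: 23.7
tcp_pos: [0.5536, -0.1867, 0.0478]
ee_rot: [[-0.031, -0.999, -0.01], [-1.0, 0.031, 0.003], [-0.002, 0.01, -1.0]]
wrist_force: [-12.2, 9.1, 8.6]
gripper_width: 0.006
```

The finger stalled at x = 0.5536 while the force rose to 15 N, so the lever is at its stop. I back off and lift so it springs home.

Call:
arm_command(rows=[{"fingers":0,"travel":[0,0.6,0],"roll":0},{"fingers":0,"travel":[0,1.2,-4],"roll":0},{"fingers":0,"travel":[0,1.2,-9],"roll":0},{"fingers":0,"travel":[0,1.2,-14],"roll":0},{"fingers":0,"travel":[0,1.2,-18],"roll":0},{"fingers":0,"travel":[0,1.2,-18],"roll":0},{"fingers":0,"travel":[0,1.2,-18],"roll":0}])

```text
time_s: 24.4
tcp_pos: [0.5486, -0.1884, 0.2302]
ee_rot: [[-0.03, -1.0, 0.007], [-1.0, 0.03, -0.001], [0.001, -0.007, -1.0]]
wrist_force: [0.4, 0.4, -0.1]
gripper_width: 0.006
```

```bash
python3 g.py .38 .05 .25 178.2
```

```text
t 24.4 tcp [ 0.5486 -0.1884  0.2302] jaw 178.3 F [ 0.4  0.4 -0.1] w 0.006 j6 1 tilt [ 0.007 -0.001]
[3.800e-01 5.000e-02 2.500e-01 1.782e+02] travel [-23.31  17.56  -2.11] roll 0.1
```

Call:
arm_command(rows=[{"fingers":0,"travel":[-23,17,-2],"roll":0},{"fingers":0,"travel":[-23,17,-2],"roll":0},{"fingers":0,"travel":[-23,17,-2],"roll":0},{"fingers":0,"travel":[-23,17,-2],"roll":0},{"fingers":0,"travel":[-23,17,-2],"roll":0},{"fingers":0,"travel":[-23,17,-2],"roll":0},{"fingers":0,"travel":[-23,17,-2],"roll":0},{"fingers":0,"travel":[-23,17,-2],"roll":0},{"fingers":0,"travel":[-23,17,-2],"roll":0}])

```text
time_s: 25.3
tcp_pos: [0.3842, 0.0466, 0.2476]
ee_rot: [[-0.031, -1.0, -0.001], [-1.0, 0.031, -0.001], [0.001, 0.001, -1.0]]
wrist_force: [0.9, 0.4, -0.3]
gripper_width: 0.006
```

```bash
python3 - <<'E'
from h import *
im,d=capture("top"); np.save("top1.npy",d); cv2.imwrite("pics/end.png",im[...,::-1])
W=cloud("top",d); q=W[(W[...,2]>.085)&(W[...,2]<.1)&(abs(W[...,0]-.5)<.09)&(abs(W[...,1]+.22)<.08)]
print("knob",len(q),np.median(q,0) if len(q) else "")
for l in ["flat_carton","jar","can","bottle","tape_roll","hammer","mug","binder_box"]:
    print(l,[(round(r["p"],2),np.round(r["position"],3).tolist()) for r in search_frame("top",l)[:2]])
E
cat >> m1.py <<'E'
rect("round",.419,-.207,.027,.047,.06)
rect("bar",.425,-.264,.027,.047,.06)
rect("square",.431,-.325,.027,.047,.06)
E
python3 m1.py
```

```text
knob 39 [ 0.46823326 -0.18501961  0.09374173]
flat_carton [(0.75, [0.627, 0.026, 0.059])]
jar [(0.97, [0.64, -0.19, 0.083]), (0.69, [0.65, 0.205, 0.11])]
can [(0.84, [0.651, 0.204, 0.112]), (0.25, [0.432, -0.325, 0.055])]
bottle [(0.91, [0.757, 0.069, 0.125])]
tape_roll [(0.89, [0.786, -0.082, 0.045])]
hammer [(0.78, [0.418, 0.502, 0.029]), (0.56, [0.635, -0.188, 0.088])]
mug [(0.83, [0.472, -0.528, 0.039])]
binder_box [(0.63, [0.5, 0.296, 0.094])]
carton 779 c [520.5 196.2] size [113.   50.8] ang 7.58 mean [0.5191 0.1958 0.1086]
binder 962 c [503.9 299.7] size [122.1  61.4] ang 7.8 mean [0.5022 0.2988 0.0901]
pad 974 c [519.9 195.1] size [167.  100.7] ang 7.71 mean [0.5122 0.1871 0.0088]
round 124 c [ 416.2 -212. ] size [33.  33.1] ang 88.14 mean [ 0.4156 -0.2115  0.0531]
bar 97 c [ 421.9 -269.9] size [48.4 17.6] ang 4.67 mean [ 0.4214 -0.2692  0.0529]
square 149 c [ 430.  -327.4] size [36.5 36.6] ang 6.43 mean [ 0.429  -0.3266  0.053 ]
```

View pics/end.png

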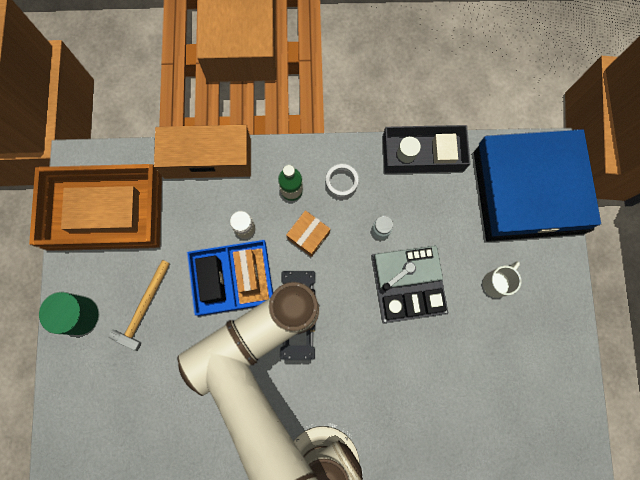

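The final view shows the lever home (knob at 387,286), all three keys up, the carton upright in its bay (246,270) and every bystander in place.

```bash
python3 -c "
from station import *
print(finish_job())"
```

```text
the job is handed in; nothing more can be done
None
```

I finished every step and handed the job in at about 26 s of the 64 s allowed. `finish_job` gave no verdict.

- **Carton:** it stands upright in the crate's empty bay and is released. Its top is at 108.6 mm against an expected 108 mm, and it sits about 1 mm from the bay's middle.
- **Round key, then bar key:** I pressed them one at a time, each until the force jumped at the end of travel (14 N and 10 N). All three caps measured up again afterwards, and I never went down over the square key.
- **Lever:** I pushed it until the fingers stalled at about 15 N, which I took as the stop. I then backed off and lifted away. The knob measured back within about 2 mm of its rest position.
- **Bystanders:** in the last picture, all eight were within about 6 mm of where they started, which is about the measuring error.

**Disagreement:** the closed fingertips were about 20 mm behind the reported TCP, where the description puts them 11 mm ahead. My first approach to the round key therefore pressed nothing. A side picture showed the gap, and I corrected for it before pressing any key or touching the lever.

The keys and lever were judged only by force and finger position, because the joint values themselves could not be read.

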